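Unload a lever press, unlatch its coupler and hold the lever raised

ROBOT

A 6-joint arm with a two-finger parallel gripper is mounted at the origin on the work surface. World frame = base frame: x ahead of the robot, y to its left, z up, the work surface at z = 0. Lengths are in mm, angles in rad, forces in N, time in s.
With the tool pointing down it reaches from about 300 to 750 mm from the base axis. Payload 8.5 kg.
Tool frame: the origin (TCP) lies midway between the tips of the shut fingers; the grasp point (between the pads) lies 19 mm behind it; z points along the fingers, y is the line along which they close (so a half turn about z gives the same grasp; the last joint's range is limited). The gripper opens to 88 mm and grips with 3 to 60 N. Pads are 18 mm wide; open, the fingers measure 123 mm over their backs; the gripper's body (75 mm by 187 mm) begins 45 mm behind the grasp point.
Start: joints at [1.063, 0.381, 1.297, -0, 1.464, -0.215], TCP at [158.74, 526.576, 238.748] pointing down, gripper open.
Joint ranges: [-3.11, 3.11], [-0.89, 2.33], [0.22, 2.48], [-1.42, 4.56], [0.17, 2.85], [-2.88, 2.88]. Speed limits (rad/s): [2.39, 2.39, 3.14, 3.14, 3.14, 3.14].

INTERFACE

Orientations are given as [roll, pitch, yaw] about the fixed x, y, z axes, in that order (R = Rz(yaw) Ry(pitch) Rx(roll)).
In Python, from rig import monitor, imaging, hand_in gives the robot as it stands. The module is installed in compiled form; this text tells all that it offers.
- The arm moves only by the shell command python3 -m crank 'ROWS' [FORCE]. ROWS is JSON, a list of rows, each a list of 7 numbers: the turn, a rotation vector about the tool's x, y, z in rad, then the shift along the tool's x, y, z in m, then the finger opening in m, from 0 to 0.0881. A call has 1 to 20 rows; each row is the pose to reach, as a shift and turn from the pose commanded when the call began, along the tool's axes at that moment; what a row does not reach only later rows make up. A row lasts 1/12 s, in which the tool goes at most 41.7 mm and 7.16 degrees, less where a joint would pass 70% of its speed; a pose out of reach is approached as far as the arm can. A call with a gripper value outside its range is refused whole. The fingers move at their own pace and stop on an object; FORCE is the grip in N (left out, the last holds). Time passes only in rows, so rows that repeat a pose let the fingers close. It gives the time, the measured TCP pose, the force, the opening and the grip force at its end, in the units of the state.
- monitor.observe(): the state, without advancing time (a new reading comes with each control period).
- imaging.grab_frame(name): name is "scene" or "top"; returns a dict with "image" (480x640x3 uint8, red, green, blue), "mtx" (3x3 intrinsics, pixels), "k1" (the pictures are not rectified: a ray, as slopes to the right and down, at radius r is drawn at 1 + k1 r^2 times it, then the intrinsics apply), "pose" (4x4, takes a point from camera to world coordinates). Camera axes: x right, y down, z forward; pixel columns grow to the right and rows downward; lengths in mm; the calibration is good to about 2 mm. A picture is of the moment at which its call begins. There is no depth.
- hand_in(): hands the job in; it is judged then, once.
The state is a dict: "clock": time; "joints": joint angles; "dq": joint speeds; "effort": joint torques, N m; "tool_pos": TCP position; "eef_rot": TCP orientation; "wrist_force": force on the tool from outside, world axes, zero at the start; "torque": the same for the moment, N m; "gripper_width": finger opening in mm; "grip_force": force on a finger pad.
Only numpy, scipy, OpenCV 4.12 (cv2) and the standard library are available. Lean on these libraries where they do the work, as an engineer would, in place of code of your own. Each camera call takes 0.05 s, during which the arm holds its last target. There are 200 camera calls.

TASK

Clear the bench lever press so that a colleague can change the specimen cell under its lever: first take the brass weight off the lever's pan and stand it upright on the small blue top of the narrow weight rest, then pull the red latch handle sideways (to the robot's left) against its spring, lift the lever's coupler off the ball and raise it at least 6 cm above its seat. Finish while still holding the lever up there in the gripper; leave the jar, the brown dish and the scoop alone and do not drop the weight.

Things in the scene. Friction and masses are not known exactly. Their poses are not given: they have to be found in the camera images.
- press: Fixed lever press, grey base plate 330 x 120 x 12 mm. Origin: underside, near its centre; x runs along the lever from coupler to hinge, y is the way the latch is pulled, z up (yaw up to 0.35). The green lever lies over the plate's middle line, from its hinge (axis along y through x 130, z 85 mm) to the coupler on the ball at x = -100 mm (62 x 54 mm, top at z 100 mm). A brass cell stands under it.
- lever (a joint): Angle of the lever about its hinge, rad: 0 = level, on the ball; grows as the coupler end is lifted; stop at 0.7. Lever and latch weigh about 0.65 kg (about 4 N up at the handle); nothing holds it up: let go, it falls. While the latch's bolt is under the ball's lip it rises no more than about 0.01 rad.
- latch (a joint): Travel of the spring latch on the coupler, m: 0 = home (locked), grows as it is pulled along the press's +y, at right angles to the lever; end stop at 0.018. The bolt is clear of the ball's lip from about 0.009: pull to about 0.015 and keep it pulled as the lift begins. The spring takes 4.5 N at home, 9 N at 0.015, and returns it when let go.
- handle (a point): Centre of the latch's red T handle, a cylinder of 22 mm diameter, 24 mm long, lying along the press's y on a 12 mm stem, 38 mm above the flat latch plate. With all home it is at (-100, 12, 142) mm of the press. It moves with latch and lever: 230 mm before and 57 mm above the hinge axis when level, so on raising it also moves towards the hinge.
- coupler (a point): Middle of the coupler's ball cup, fixed to the lever; with the lever down it coincides with point ball. 230 mm from the hinge in x, 16 mm below it.
- ball (a point): Centre of the steel ball (30 mm diameter) fixed to the base, at (-100, 0, 69) mm of the press.
- weight: Loose brass weight, 0.3 to 0.55 kg, standing on the lever's round steel pan (60 mm across, top 102 mm above the bench, at x = 30 mm of the press). Body 44 mm diameter, 34 mm high, with a round grip stud of 20 mm diameter on top, from 34 to 76 mm above the underside. Origin: centre of the underside; z up.
- rest_top (a point): Centre of the top of the weight rest: a flat blue disc of 32 mm diameter, 85 mm above the bench, on a 16 mm post with an 84 mm round foot; fixed, to the left or right of the press. The weight stands on it with nothing to guide it.
- jar: Bystander: closed sample jar with lid and paper label, 56 mm diameter, 70 mm high, loose, on the side of the press away from the rest. Origin: centre of the underside.
- dish: Bystander: empty brown round metal dish, 170 mm diameter, 45 mm high, loose. Origin: centre of the underside.
- scoop: Bystander: metal scoop about 185 mm long, 60 mm wide, 40 mm high, loose. Origin: near its middle, at the underside.

How it is judged:
By the outcome, as a careful person would: the job done as asked, in the order asked, and still so for the second after the job is handed in, while the arm keeps its last pose, push and grip.
It also fails if it takes over 54 s, if anything falls off the work surface, if the arm or the gripper's body presses on something with over 40 N, if the wrist force passes 120 N, or if a joint passes its speed limit or range.

## Working session

There is one attempt and no reset: what is moved stays moved. The work goes in short steps, Python scripts to look and compute and a shell command to move; the robot and the scene stay as the last step left them, time stands still between calls to the robot, and variables do not carry over. Pictures are saved under pics/ and viewed, at most 10 in all, crops included, and the job is handed in when it is done.

```bash
mkdir -p pics
python3 - <<'E'
from rig import monitor, imaging
import cv2,numpy as np
np.set_printoptions(precision=4,suppress=True)
for n in("scene","top"):
    f=imaging.grab_frame(n); np.savez(f"pics/{n}0.npz",**f)
    cv2.imwrite(f"pics/{n}0.png",f["image"][:,:,::-1]); print(n,f["mtx"],f["k1"],f["pose"])
print(monitor.observe())
E
```

```text
scene [[439.7844   0.     314.911 ]
 [  0.     439.7844 235.1519]
 [  0.       0.       1.    ]] -0.05445941140210141 [[   0.1799    0.8341   -0.5214 1065.2441]
 [   0.9837   -0.149     0.101   -77.6229]
 [   0.0066   -0.5311   -0.8473  905.4185]
 [   0.        0.        0.        1.    ]]
top [[436.2369   0.     322.2843]
 [  0.     436.2369 236.7307]
 [  0.       0.       1.    ]] -0.09832803449548662 [[   0.0038   -0.9959    0.0902  514.1464]
 [  -0.9999   -0.0027    0.013    -8.3561]
 [  -0.0127   -0.0902   -0.9958 1020.7795]
 [   0.        0.        0.        1.    ]]
{'clock': 0.1, 'joints': array([ 1.0627,  0.3811,  1.2981,  0.    ,  1.4636, -0.2153]), 'dq': array([ 0.0005, -0.0006, -0.0015,  0.0013,  0.0023,  0.0007]), 'effort': array([  0.0039, -43.8648, -22.4916,   0.0715,   0.0342,  -0.0001]), 'tool_pos': array([158.6433, 526.3638, 238.2123]), 'eef_rot': array([-3.1403, -0.0003,  2.8488]), 'wrist_force': array([-0.1982, -0.2147, -0.476 ]), 'torque': array([0.0459, 0.0039, 0.0701]), 'grip_force': 0.0, 'gripper_width': 88.33022371485424}
```

View pics/scene0.png

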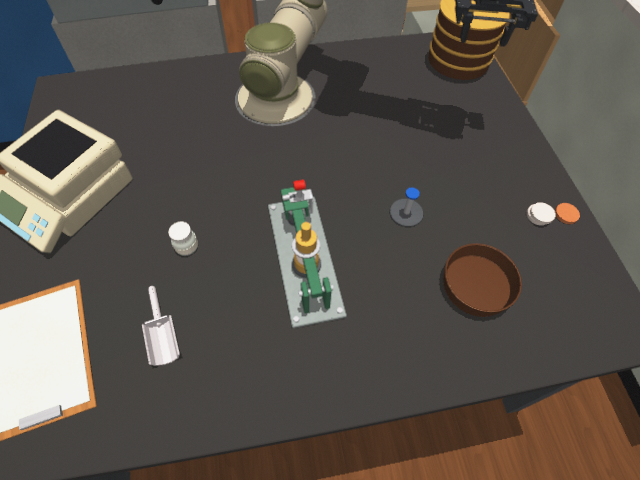

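View pics/top0.png

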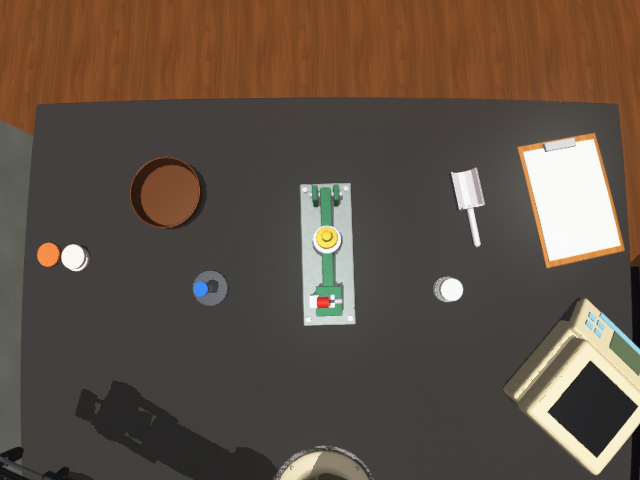

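The scene picture shows the weight stud at about (306,228), the red handle at (299,185) and the blue rest top at (412,194). In the top picture they are at about (327,237), (323,302) and (201,289). I'll enlarge these areas.

Run:
```python
import cv2,numpy as np
s=cv2.imread("pics/scene0.png");t=cv2.imread("pics/top0.png")
C=np.zeros((600,800,3),np.uint8)
def put(im,u,v,w,h,k,X,Y):
    c=cv2.resize(im[v:v+h,u:u+w],None,fx=k,fy=k,interpolation=cv2.INTER_CUBIC)
    for i in range(0,w,10): cv2.putText(c,str(u+i),(i*k,8),0,.3,(255,255,255),1);cv2.line(c,(i*k,9),(i*k,13),(255,255,255),1)
    for i in range(10,h,10): cv2.putText(c,str(v+i),(0,i*k+3),0,.3,(255,255,255),1)
    C[Y:Y+h*k,X:X+w*k]=c
put(s,280,175,50,100,6,0,0)
put(t,300,220,50,100,6,300,0)
put(s,390,180,33,50,6,600,0)
put(t,188,265,33,50,6,600,300)
cv2.imwrite("pics/c1.png",C)
```

```text
(no output)
```

View pics/c1.png

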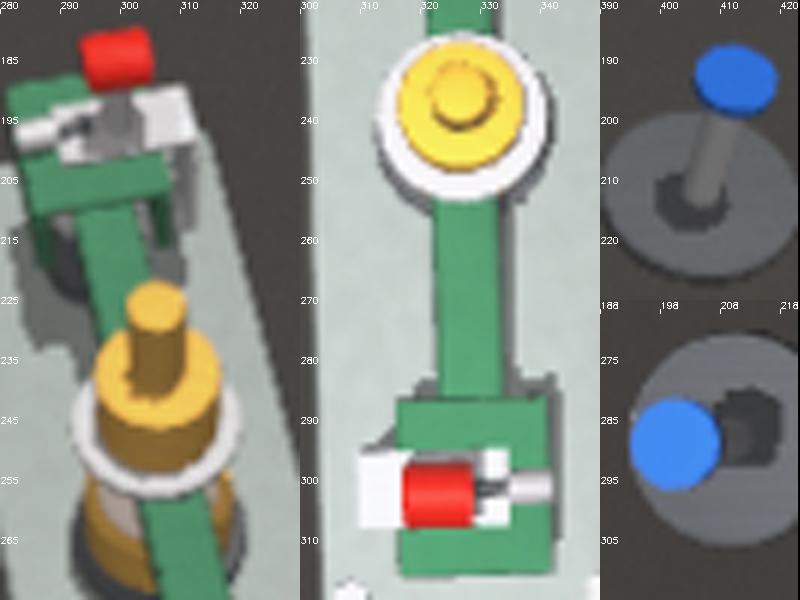

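The crops give pixel centres (scene; top): stud top (305.8,225.4; 326.3,235.4), red handle (299.1,184.3; 322.6,302.3), blue disc (412.2,192.9; 200.1,288.6).

```bash
cat > h.py <<'E'
import numpy as np,cv2
def load(n): 
    d=np.load(f"pics/{n}.npz"); return {k:d[k] for k in d}
def ray(f,uv):
    q=cv2.undistortPoints(np.array([[uv]],float),f["mtx"],np.array([float(f["k1"]),0,0,0]))[0,0]
    d=f["pose"][:3,:3]@[q[0],q[1],1]; return f["pose"][:3,3],d/np.linalg.norm(d)
def tri(fs,uvs):
    A=np.zeros((3,3));b=np.zeros(3);R=[ray(f,u) for f,u in zip(fs,uvs)]
    for o,d in R: P=np.eye(3)-np.outer(d,d);A+=P;b+=P@o
    x=np.linalg.solve(A,b); return x,[round(float(np.linalg.norm(np.cross(x-o,d))),2) for o,d in R]
def atz(f,uv,z):
    o,d=ray(f,uv); return o+d*(z-o[2])/d[2]
E
python3 - <<'E'
from h import *
np.set_printoptions(precision=1,suppress=True)
fs=[load("scene0"),load("top0")]
P={}
for n,a,b in(("stud",(305.8,225.4),(326.3,235.4)),("handle",(299.1,184.3),(322.6,302.3)),("rest",(412.2,192.9),(200.1,288.6))):
    P[n],e=tri(fs,[a,b]);print(n,P[n],e)
d=P["stud"]-P["handle"];print("yaw",np.arctan2(d[1],d[0])-np.arctan2(-12,130),np.hypot(*d[:2]),"exp",np.hypot(130,12))
# plate corners from top picture (z 12)
for c in((301,185),(350,184),(305,325),(355,324)): print(atz(fs[1],c,12))
from scipy.spatial.transform import Rotation as R
print(R.from_euler("xyz",[-3.1403,-.0003,2.8488]).as_matrix())
E
```

```text
stud [593.   -4.9 179.5] [0.22, 0.22]
handle [462.3   2.2 146.5] [0.23, 0.23]
rest [485.8 266.7  85.9] [0.2, 0.2]
yaw 0.03789556960979737 130.81188001275686 exp 130.5526713629407
[727.6  55.4  12. ]
[730.1 -59.8  12. ]
[402.3  43.6  12. ]
[405.1 -70.8  12. ]
[[-1.   0.3 -0. ]
 [ 0.3  1.  -0. ]
 [ 0.  -0.  -1. ]]
```

The heights check out: stud 179.5 against 178 expected, rest 85.9 against 85. Yaw is 0.037 both from the points and from the plate edges. Next I work out the first shift.

```bash
cat > go.py <<'E'
import sys,numpy as np
from rig import monitor
from scipy.spatial.transform import Rotation as R
s=monitor.observe(); M=R.from_euler("xyz",s["eef_rot"])
t=np.array([float(a) for a in sys.argv[1:4]]); yaw=float(sys.argv[4]) if len(sys.argv)>4 else .037
y=np.array([-np.sin(yaw),np.cos(yaw),0]);z=np.array([0,0,-1.]);x=np.cross(y,z)
G=R.from_matrix(np.c_[x,y,z])
print("turn",(M.inv()*G).as_rotvec().round(4),"shift m",(M.inv().apply(t-s["tool_pos"])/1000).round(4),"yaw",round(yaw,3),"F",s["wrist_force"].round(1),s["tool_pos"].round(1))
E
python3 go.py 593 -4.9 238
```

```text
turn [-0.0012 -0.0005 -0.3298] shift m [-5.692e-01 -3.833e-01  5.000e-04] yaw 0.037 F [-0.2 -0.2 -0.5] [158.6 526.4 238.2]
```

```bash
python3 -m crank '[[0,0,-0.33,-0.03,-0.02,0,0.088],[0,0,-0.33,-0.06,-0.04,0,0.088],[0,0,-0.33,-0.09,-0.06,0,0.088],[0,0,-0.33,-0.12,-0.08,0,0.088],[0,0,-0.33,-0.15,-0.10,0,0.088],[0,0,-0.33,-0.18,-0.12,0,0.088],[0,0,-0.33,-0.21,-0.14,0,0.088],[0,0,-0.33,-0.24,-0.16,0,0.088],[0,0,-0.33,-0.27,-0.18,0,0.088],[0,0,-0.33,-0.30,-0.20,0,0.088],[0,0,-0.33,-0.33,-0.22,0,0.088],[0,0,-0.33,-0.36,-0.24,0,0.088],[0,0,-0.33,-0.39,-0.26,0,0.088],[0,0,-0.33,-0.42,-0.28,0,0.088],[0,0,-0.33,-0.45,-0.30,0,0.088],[0,0,-0.33,-0.48,-0.32,0,0.088],[0,0,-0.33,-0.51,-0.34,0,0.088],[0,0,-0.33,-0.54,-0.36,0,0.088],[0,0,-0.33,-0.569,-0.383,0,0.088],[0,0,-0.33,-0.569,-0.383,0,0.088]]'
python3 go.py 593 -4.9 144
```

```text
clock: 1.77
tool_pos: [595.5, -9.4, 237.2]
eef_rot: [-3.141, -0.001, -3.109]
wrist_force: [-0.1, 0.2, -0.3]
gripper_width: 87.9
grip_force: 0.0
turn [-0.001  -0.0007 -0.0044] shift m [0.0023 0.0047 0.0932] yaw 0.037 F [-0.1  0.2 -0.3] [595.5  -9.4 237.2]
```

```bash
python3 -m crank '[[0,0,0,0,0,0,0.088],[0,0,0,0,0,0,0.088],[0,0,0,0,0,0,0.088]]'
python3 go.py 593 -4.9 144
python3 - <<'E'
from rig import imaging
import cv2,numpy as np
o=[]
for n,(u,v) in(("scene",(305,200)),("top",(326,237))):
    f=imaging.grab_frame(n);np.savez(f"pics/{n}1.npz",**f)
    o.append(cv2.resize(f["image"][v-60:v+60,u-40:u+40,::-1],None,fx=5,fy=5,interpolation=cv2.INTER_CUBIC))
cv2.imwrite("pics/c2.png",np.hstack(o))
E
```

```text
clock: 2.02
tool_pos: [592.4, -3.4, 238.8]
eef_rot: [3.141, -0.0, -3.103]
wrist_force: [-0.0, -0.7, -0.5]
gripper_width: 87.6
grip_force: 0.0
turn [ 0.0003 -0.0004  0.0012] shift m [-0.0006 -0.0016  0.0948] yaw 0.037 F [-0.  -0.7 -0.5] [592.4  -3.4 238.8]
```

View pics/c2.png

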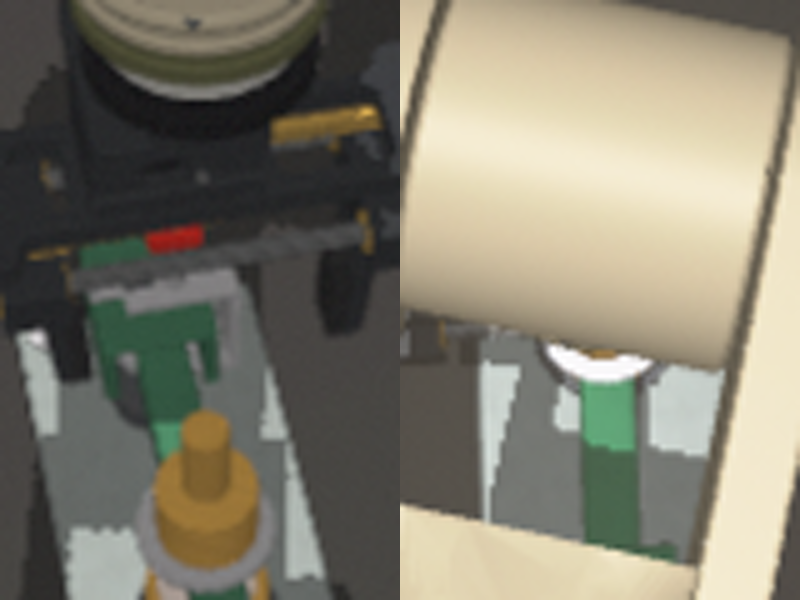

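The scene crop shows the open fingers straddling the stud, with their midpoint at u≈306 on the stud's 306. The top view is hidden by the arm. Descend.

```bash
python3 -m crank '[[0,0,0,-0.0005,-0.0015,0.02,0.088],[0,0,0,-0.0005,-0.0015,0.04,0.07],[0,0,0,-0.0005,-0.0015,0.06,0.06],[0,0,0,-0.0005,-0.0015,0.075,0.06],[0,0,0,-0.0005,-0.0015,0.085,0.06],[0,0,0,-0.0005,-0.0015,0.092,0.06],[0,0,0,-0.0005,-0.0015,0.095,0.06],[0,0,0,-0.0005,-0.0015,0.095,0.06],[0,0,0,-0.0005,-0.0015,0.095,0.03],[0,0,0,-0.0005,-0.0015,0.095,0.02],[0,0,0,-0.0005,-0.0015,0.095,0.01],[0,0,0,-0.0005,-0.0015,0.095,0.005],[0,0,0,-0.0005,-0.0015,0.095,0.005],[0,0,0,-0.0005,-0.0015,0.095,0.005],[0,0,0,-0.0005,-0.0015,0.095,0.005],[0,0,0,-0.0005,-0.0015,0.095,0.005]]' 30
```

```text
clock: 3.45
tool_pos: [593.6, -5.7, 143.8]
eef_rot: [3.141, 0.0, -3.104]
wrist_force: [-0.6, 2.1, -0.2]
gripper_width: 19.4
grip_force: 29.9
```

Gripped at 19.4 mm. Lift.

```bash
python3 -m crank '[[0,0,0,0,0,-0.008,0.005],[0,0,0,0,0,-0.02,0.005],[0,0,0,0,0,-0.035,0.005],[0,0,0,0,0,-0.05,0.005],[0,0,0,0,0,-0.065,0.005],[0,0,0,0,0,-0.075,0.005],[0,0,0,0,0,-0.08,0.005],[0,0,0,0,0,-0.08,0.005],[0,0,0,0,0,-0.08,0.005],[0,0,0,0,0,-0.08,0.005]]'
python3 go.py 485.8 266.7 224
python3 - <<'E'
from rig import imaging
import cv2,numpy as np
f=imaging.grab_frame("scene");np.savez("pics/scene2.npz",**f)
cv2.imwrite("pics/c3.png",cv2.resize(f["image"][130:280,240:440,::-1],None,fx=4,fy=4,interpolation=cv2.INTER_CUBIC))
E
```

```text
clock: 4.28
tool_pos: [593.2, -5.8, 222.7]
eef_rot: [3.141, -0.002, -3.104]
wrist_force: [-0.6, -0.0, -4.8]
gripper_width: 19.0
grip_force: 29.9
turn [ 0.0004 -0.0019  0.0001] shift m [ 0.0972  0.2763 -0.001 ] yaw 0.037 F [-0.6 -0.  -4.8] [593.2  -5.8 222.7]
```

View pics/c3.png

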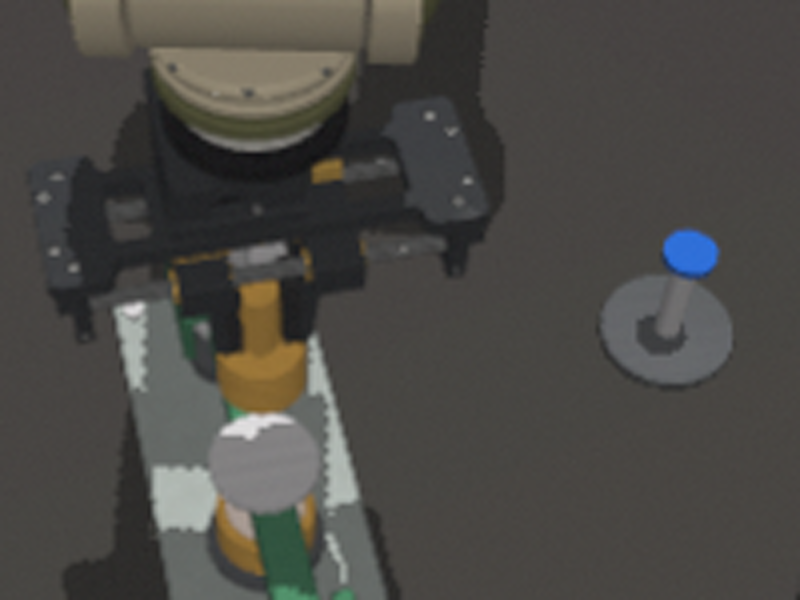

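The weight hangs upright in the fingers, its underside centre near crop (262,374), which is full-frame (305,223). The blue top is clear. Checking the hold offset, then moving over.

```bash
python3 -c "
from h import *
print(atz(load('scene2'),(305.1,223.2),181), atz(load('scene2'),(412.2,193),85.5))"
python3 -m crank '[[0,0,0,0.005,0.012,0,0.005],[0,0,0,0.012,0.033,0,0.005],[0,0,0,0.022,0.062,0,0.005],[0,0,0,0.032,0.091,0,0.005],[0,0,0,0.042,0.12,0,0.005],[0,0,0,0.052,0.149,0,0.005],[0,0,0,0.062,0.178,0,0.005],[0,0,0,0.072,0.206,0,0.005],[0,0,0,0.082,0.234,0,0.005],[0,0,0,0.09,0.257,0,0.005],[0,0,0,0.095,0.27,0,0.005],[0,0,0,0.0975,0.2765,0,0.005],[0,0,0,0.0975,0.2765,0,0.005],[0,0,0,0.0975,0.2765,0,0.005],[0,0,0,0.0975,0.2765,0,0.005],[0,0,0,0.0975,0.2765,0,0.005]]'
python3 go.py 485.8 266.7 128;python3 - <<'E'
from rig import imaging
import cv2,numpy as np
f=imaging.grab_frame("scene");np.savez("pics/scene3.npz",**f)
cv2.imwrite("pics/c4.png",cv2.resize(f["image"][120:245,350:470,::-1],None,fx=4.8,fy=4.8,interpolation=cv2.INTER_CUBIC))
E
```

```text
[588.56516164  -5.32448826 181.        ] [485.74417703 266.59835145  85.5       ]
clock: 5.67
tool_pos: [486.2, 266.0, 223.7]
eef_rot: [-3.141, -0.0, -3.106]
wrist_force: [-0.6, -0.4, -5.0]
gripper_width: 19.2
grip_force: 29.9
turn [-0.0002 -0.0001 -0.0011] shift m [0.0004 0.0007 0.0957] yaw 0.037 F [-0.6 -0.4 -5. ] [486.2 266.  223.7]
```

View pics/c4.png

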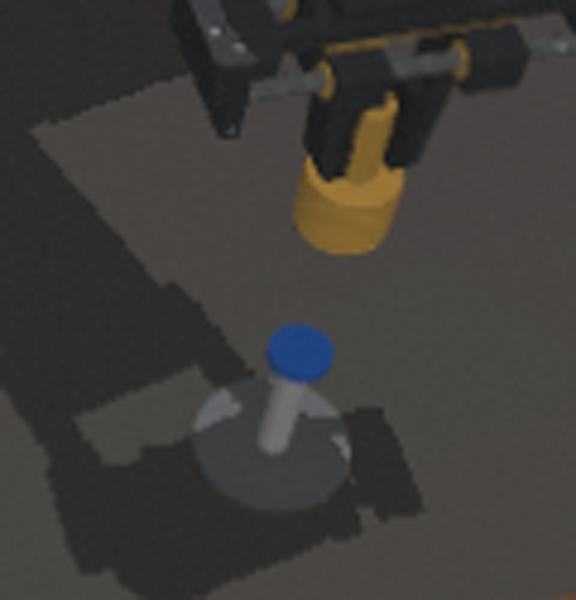

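The weight hangs above and behind the blue disc: body extremes in the crop are u 293 to 400 and bottom v 254. I'll compare them with the projected rim of a weight centred on the TCP.

Run:
```python
from h import *
a=np.linspace(0,2*np.pi,200)
def rim(f,c,off,k):
    out=[]
    for z,r in((c[2],22),(c[2]+34,22)):
        P=np.c_[c[0]+r*np.cos(a),c[1]+r*np.sin(a),0*a+z]; T=np.linalg.inv(f["pose"])
        q=cv2.projectPoints(P,cv2.Rodrigues(T[:3,:3])[0],T[:3,3],f["mtx"],np.array([float(f["k1"]),0,0,0]))[0][:,0]
        q=(q-off+.5)*k; out.append((q.min(0).round(),q.max(0).round()))
    return out
print(rim(load("scene2"),(593.2,-5.8,181),(240,130),4)); print(rim(load("scene3"),(486,266,182),(350,120),4.8))
f=load("scene3");
```

```text
[(array([218., 346.]), array([308., 420.])), (array([216., 306.]), array([308., 382.]))]
[(array([292., 186.]), array([390., 260.])), (array([307., 135.]), array([407., 210.]))]
```

Agrees within 2–4 mm, with the weight slightly towards the robot, so I add about 1.5 mm in x and descend.

```bash
python3 -m crank '[[0,0,0,-0.001,0.0007,0.012,0.005],[0,0,0,-0.001,0.0007,0.03,0.005],[0,0,0,-0.001,0.0007,0.05,0.005],[0,0,0,-0.001,0.0007,0.068,0.005],[0,0,0,-0.001,0.0007,0.08,0.005],[0,0,0,-0.001,0.0007,0.088,0.005],[0,0,0,-0.001,0.0007,0.092,0.005],[0,0,0,-0.001,0.0007,0.093,0.005],[0,0,0,-0.001,0.0007,0.093,0.005],[0,0,0,-0.001,0.0007,0.093,0.005],[0,0,0,-0.001,0.0007,0.093,0.005],[0,0,0,-0.001,0.0007,0.093,0.005]]'
python3 -m crank '[[0,0,0,0,0,0.0005,0.005],[0,0,0,0,0,0.001,0.005],[0,0,0,0,0,0.0015,0.005],[0,0,0,0,0,0.002,0.005],[0,0,0,0,0,0.002,0.005],[0,0,0,0,0,0.002,0.005]]'
```

```text
clock: 6.72
tool_pos: [487.0, 267.7, 131.3]
eef_rot: [3.141, 0.001, -3.104]
wrist_force: [-0.6, 0.8, -4.1]
gripper_width: 19.3
grip_force: 29.9
clock: 7.22
tool_pos: [486.8, 267.6, 128.7]
eef_rot: [-3.142, -0.0, -3.104]
wrist_force: [0.7, -0.5, -4.1]
gripper_width: 19.0
grip_force: 29.9
```

```bash
python3 -m crank '[[0,0,0,0,0,0.0005,0.005],[0,0,0,0,0,0.001,0.005],[0,0,0,0,0,0.001,0.005],[0,0,0,0,0,0.001,0.005]]'
python3 - <<'E'
from rig import imaging
import cv2,numpy as np
f=imaging.grab_frame("scene");np.savez("pics/scene4.npz",**f)
cv2.imwrite("pics/c5.png",cv2.resize(f["image"][150:225,370:450,::-1],None,fx=7,fy=7,interpolation=cv2.INTER_CUBIC))
E
```

```text
clock: 7.55
tool_pos: [486.8, 267.6, 127.7]
eef_rot: [-3.142, -0.0, -3.104]
wrist_force: [0.4, 0.3, -4.0]
gripper_width: 19.1
grip_force: 29.9
```

View pics/c5.png

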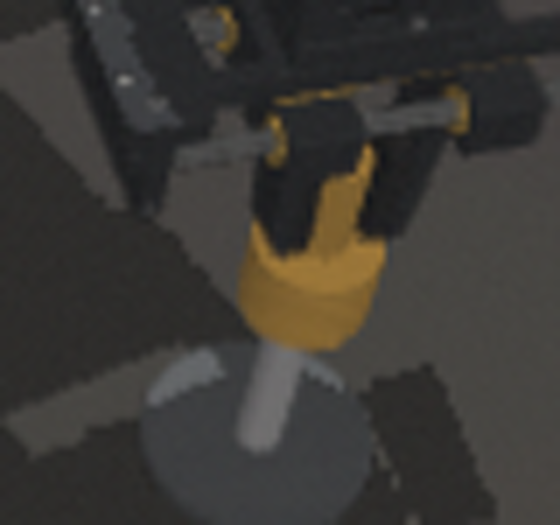

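The weight's body hides the disc: bottom rim centre near crop (304,301), against (298,303) for the disc, so it is centred within about 2 mm. Not touching yet (force still -4), so lower further.

```bash
python3 -m crank '[[0,0,0,0,0,0.0005,0.005],[0,0,0,0,0,0.001,0.005],[0,0,0,0,0,0.001,0.005],[0,0,0,0,0,0.001,0.005]]'
python3 -m crank '[[0,0,0,0,0,0.0004,0.005],[0,0,0,0,0,0.0008,0.005],[0,0,0,0,0,0.0008,0.005],[0,0,0,0,0,0.0008,0.005]]'
```

```text
clock: 7.93
tool_pos: [486.8, 267.6, 126.8]
eef_rot: [3.141, 0.0, -3.104]
wrist_force: [-0.2, 0.3, -3.3]
gripper_width: 19.2
grip_force: 29.9
clock: 8.27
tool_pos: [487.1, 267.7, 126.6]
eef_rot: [3.141, 0.001, -3.104]
wrist_force: [-1.3, 0.3, 5.2]
gripper_width: 19.0
grip_force: 29.9
```

Contact. Ease off slightly and open.

```bash
python3 -m crank '[[0,0,0,0,0,-0.0003,0.005],[0,0,0,0,0,-0.0003,0.018],[0,0,0,0,0,-0.0003,0.02],[0,0,0,0,0,-0.0003,0.022],[0,0,0,0,0,-0.0003,0.026],[0,0,0,0,0,-0.0003,0.032],[0,0,0,0,0,-0.0003,0.04],[0,0,0,0,0,-0.0003,0.05],[0,0,0,0,0,-0.0003,0.05],[0,0,0,0,0,-0.0003,0.05]]' 3
python3 -m crank '[[0,0,0,0,0,-0.008,0.05],[0,0,0,0,0,-0.02,0.05],[0,0,0,0,0,-0.04,0.05],[0,0,0,0,0,-0.065,0.05],[0,0,0,0,0,-0.09,0.05],[0,0,0,0,0,-0.11,0.05],[0,0,0,0,0,-0.115,0.05],[0,0,0,0,0,-0.115,0.05],[0,0,0,0,0,-0.115,0.05],[0,0,0,0,0,-0.115,0.05]]'
python3 go.py 462.3 2.2 241
```

```text
clock: 9.1
tool_pos: [486.8, 267.5, 126.2]
eef_rot: [-3.141, -0.0, -3.104]
wrist_force: [0.1, 0.6, 0.9]
gripper_width: 50.0
grip_force: 0.0
clock: 9.93
tool_pos: [486.3, 267.4, 239.8]
eef_rot: [-3.141, -0.003, -3.104]
wrist_force: [-0.0, -0.8, -0.3]
gripper_width: 50.1
grip_force: 0.0
turn [-0.0007 -0.0025  0.0002] shift m [ 0.0338 -0.2641 -0.0009] yaw 0.037 F [-0.  -0.8 -0.3] [486.3 267.4 239.8]
```

Released. Now move over the handle, then look again.

```bash
python3 -m crank '[[0,0,0,0.001,-0.01,0,0.05],[0,0,0,0.004,-0.03,0,0.05],[0,0,0,0.008,-0.06,0,0.05],[0,0,0,0.012,-0.09,0,0.06],[0,0,0,0.016,-0.12,0,0.06],[0,0,0,0.02,-0.15,0,0.06],[0,0,0,0.024,-0.18,0,0.06],[0,0,0,0.028,-0.21,0,0.06],[0,0,0,0.031,-0.235,0,0.06],[0,0,0,0.033,-0.254,0,0.06],[0,0,0,0.034,-0.264,0,0.06],[0,0,0,0.034,-0.264,0,0.06],[0,0,0,0.034,-0.264,0,0.06],[0,0,0,0.034,-0.264,0,0.06]]'
python3 go.py 462.3 2.2 125
python3 - <<'E'
from rig import imaging
import cv2,numpy as np
f=imaging.grab_frame("scene");np.savez("pics/scene5.npz",**f)
cv2.imwrite("pics/c6.png",cv2.resize(f["image"][110:260,250:450,::-1],None,fx=4,fy=4,interpolation=cv2.INTER_CUBIC))
E
```

```text
clock: 11.1
tool_pos: [462.5, 3.3, 241.0]
eef_rot: [3.141, -0.0, -3.104]
wrist_force: [0.4, 0.5, -0.1]
gripper_width: 59.8
grip_force: 0.0
turn [ 0.0004 -0.0004  0.0009] shift m [ 0.0002 -0.0011  0.116 ] yaw 0.037 F [ 0.4  0.5 -0.1] [462.5   3.3 241. ]
```

View pics/c6.png

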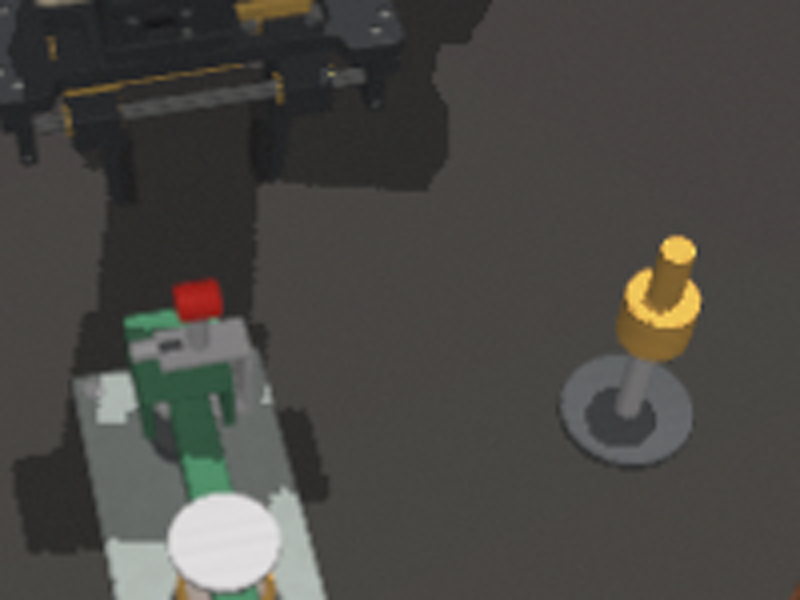

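The weight stands upright on the rest (crop ~(665,320)). The red handle at crop (198,300) lies midway between the fingers (u 120 and 270). Descend and grip its ends.

```bash
python3 -m crank '[[0,0,0,0,-0.001,0.015,0.06],[0,0,0,0,-0.001,0.04,0.06],[0,0,0,0,-0.001,0.065,0.06],[0,0,0,0,-0.001,0.085,0.06],[0,0,0,0,-0.001,0.1,0.06],[0,0,0,0,-0.001,0.11,0.06],[0,0,0,0,-0.001,0.115,0.06],[0,0,0,0,-0.001,0.116,0.06],[0,0,0,0,-0.001,0.116,0.06],[0,0,0,0,-0.001,0.116,0.04],[0,0,0,0,-0.001,0.116,0.03],[0,0,0,0,-0.001,0.116,0.024],[0,0,0,0,-0.001,0.116,0.015],[0,0,0,0,-0.001,0.116,0.01],[0,0,0,0,-0.001,0.116,0.01],[0,0,0,0,-0.001,0.116,0.01],[0,0,0,0,-0.001,0.116,0.01]]' 45
```

```text
clock: 12.57
tool_pos: [462.6, 2.8, 125.4]
eef_rot: [3.139, 0.0, -3.105]
wrist_force: [1.1, 8.2, 1.5]
gripper_width: 23.2
grip_force: 45.0
```

Gripped (23.2 mm). Pull the latch 16 mm along tool +y.

```bash
python3 -m crank '[[0,0,0,0,0.003,0,0.01],[0,0,0,0,0.006,0,0.01],[0,0,0,0,0.009,0,0.01],[0,0,0,0,0.012,0,0.01],[0,0,0,0,0.014,0,0.01],[0,0,0,0,0.016,0,0.01],[0,0,0,0,0.016,0,0.01],[0,0,0,0,0.016,0,0.01]]'; python3 -c "from rig import monitor;s=monitor.observe();print(s)"
```

```text
clock: 13.23
tool_pos: [462.2, 16.5, 125.4]
eef_rot: [-3.139, 0.0, -3.104]
wrist_force: [-2.2, -8.7, 1.5]
gripper_width: 24.0
grip_force: 45.0
{'clock': 13.2333, 'joints': array([-0.21989629,  0.35762425,  1.70999703, -0.00259779,  1.07330853,
       -1.82659474]), 'dq': array([-1.63024008e-03, -4.19233818e-04, -3.20253646e-04, -2.82891150e-04,
       -9.98708787e-05, -8.08289907e-04]), 'effort': array([  4.21313033, -36.92193747, -16.69246674,   1.50351327,
         0.1520577 ,  -0.13636563]), 'tool_pos': array([462.2031135 ,  16.50696323, 125.39346607]), 'eef_rot': array([-3.13921589e+00,  6.20739055e-05, -3.10445149e+00]), 'wrist_force': array([-2.19279423, -8.72053197,  1.49382412]), 'torque': array([-1.09635446,  0.21525253, -0.08796257]), 'grip_force': 44.99965164810419, 'gripper_width': 23.96647481834145}
```

The 8.7 N spring force corresponds to about 14 mm of travel. Begin the lift along the arc.

```bash
python3 -m crank '[[0,0,0,-0.0006,0,-0.0023,0.01],[0,0,0,-0.0012,0,-0.0046,0.01],[0,0,0,-0.0018,0,-0.0069,0.01],[0,0,0,-0.0031,0,-0.0114,0.01],[0,0,0,-0.0031,0,-0.0114,0.01],[0,0,0,-0.0031,0,-0.0114,0.01]]'
```

```text
clock: 13.73
tool_pos: [464.9, 16.5, 136.2]
eef_rot: [-3.139, -0.001, -3.104]
wrist_force: [0.4, -8.5, -5.2]
gripper_width: 23.3
grip_force: 45.0
```

Free: the load is about 5 N. Continue to about 0.33 rad.

```bash
python3 -m crank '[[0,0,0,-0.0015,0,-0.005,0.01],[0,0,0,-0.0037,0,-0.0113,0.01],[0,0,0,-0.0058,0,-0.017,0.01],[0,0,0,-0.008,0,-0.0223,0.01],[0,0,0,-0.0103,0,-0.0278,0.01],[0,0,0,-0.0128,0,-0.0331,0.01],[0,0,0,-0.0154,0,-0.0385,0.01],[0,0,0,-0.0181,0,-0.0437,0.01],[0,0,0,-0.021,0,-0.049,0.01],[0,0,0,-0.024,0,-0.054,0.01],[0,0,0,-0.0265,0,-0.058,0.01],[0,0,0,-0.0277,0,-0.06,0.01],[0,0,0,-0.0277,0,-0.06,0.01],[0,0,0,-0.0277,0,-0.06,0.01],[0,0,0,-0.0277,0,-0.06,0.01]]'
python3 - <<'E'
from rig import imaging
import cv2,numpy as np
f=imaging.grab_frame("scene");np.savez("pics/scene6.npz",**f)
cv2.imwrite("pics/c7.png",cv2.resize(f["image"][130:330,190:450,::-1],None,fx=3,fy=3,interpolation=cv2.INTER_CUBIC))
E
```

```text
clock: 14.98
tool_pos: [491.7, 17.5, 195.8]
eef_rot: [-3.139, -0.004, -3.105]
wrist_force: [-2.5, -9.0, -2.9]
gripper_width: 23.9
grip_force: 45.0
```

View pics/c7.png

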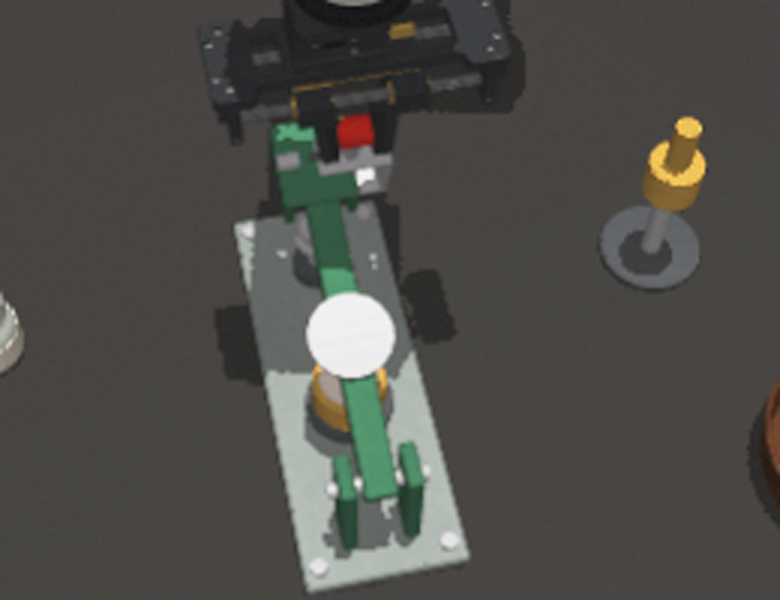

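The lever is raised with the red handle between the fingers at crop (357,130), and the weight stands on the rest. The TCP rose 70 mm, so the coupler is up about 74 mm. Let it settle, then hand in.

```bash
python3 -m crank '[[0,0,0,0,0,0,0.01],[0,0,0,0,0,0,0.01],[0,0,0,0,0,0,0.01],[0,0,0,0,0,0,0.01],[0,0,0,0,0,0,0.01],[0,0,0,0,0,0,0.01]]' && python3 -c "from rig import hand_in;print(hand_in())"
```

```text
clock: 15.53
tool_pos: [491.7, 17.5, 195.7]
eef_rot: [-3.139, -0.004, -3.105]
wrist_force: [-4.2, -8.6, -3.9]
gripper_width: 23.6
grip_force: 45.0
the job is handed in; nothing more can be done
None
```

I handed the job in at 15.5 s: the weight stands upright on the blue rest, and the gripper is holding the unlatched lever with its coupler about 74 mm above the ball (worked out from the tool's rise); the jar, dish and scoop were not touched.

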